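# Leak check of a screw-lid jar

## Task

Leak-check the jar that lies in the cradle: pull the cradle's sprung knob up, turn it so the keeper arm swings off the jar and let it snap down into its other notch. Then take the jar out, stand it upside down on its lid on the round pad and leave it standing there on its own for at least two seconds; after that turn it over again and stand it right way up on the square plate. Set it down gently both times, leave the keeper parked, and do not disturb the other things on the worktop.

Things in the scene. Friction and masses are not known exactly. Their poses are not given: they have to be found in the camera images.
- jar: clear screw-lid jar with a red lid that lies in the cradle at the start (not the similar one at the back): 90 mm tall, body 57 mm across at the foot, 63 at half height, 66 at its widest, lid 66 mm across and 11 mm tall; loose, about 0.25 kg, balanced near mid-height. Origin: centre of its underside; z axis: from underside to lid. As it lies, z is level along the cradle's +x
- jar_mid (a point): point on the jar's axis halfway up, 45 mm from the underside and 45 mm from the top of the lid; axes as the jar's
- cradle: aluminium stand, base plate 135 x 185 x 10 mm, fixed to the worktop, with two V saddles that hold the jar lying level. Origin on the worktop under the middle of the lying jar; x along the lying jar towards its lid, z up. The keeper's post stands at y = +100 mm, on the side away from the robot. The jar can be laid back here to change the grip; fingers have room at both sides of its middle
- cradle_rest (a point): point on the axis of the lying jar, at its middle, 70 mm above the worktop; axes as the cradle's. The saddles touch the jar from below only, 19 to 35 mm either side of this point, and reach up to 12 mm below it; end plates stand 54 mm away at both ends, up to 20 mm below it
- keeper_knob (a point): middle of the grip of the round black knob on top of the cradle's post, 28 mm in diameter, the knob reaching 16 mm below and 13 mm above this point; when down the point is 139 mm above the worktop. It turns about the vertical. Its steel keeper arm (115 mm long from the axis, 26 to 34 mm below this point) lies over the middle of the jar at the start
- keeper_lift (a joint): how far the knob is pulled up, m: 0 = down in a notch, at most 0.016; a spring pulls it down with about 7 N (9 N at the top). Above 0.009 the arm is clear of the notches and can turn
- keeper_turn (a joint): turn of knob and arm, rad, counter-clockwise seen from above: 0 = arm over the jar (first notch), 1.40 = arm parked behind the jar's place, nearly along the cradle's +x (second notch, 80 degrees on); stops at -0.02 and 1.42; each notch is about 0.1 rad wider than the arm either way
- round_pad: round cork pad, 110 mm across, 6 mm thick, fixed flat on the worktop; origin at the centre of its underside. (A big idle robot arm stands at the back left and hangs over the back of the worktop from about x = 0.7 m: keep wrist and forearm on the near side)
- square_plate: square steel plate, 110 x 110 mm, 6 mm thick, fixed flat on the worktop; origin at the centre of its underside. Round pad and square plate may have changed places
- lid_blue: bystander: flat blue lid lying loose on the worktop, 76 mm across, 11 mm tall
Not all that is in view belongs to the job. Leave any pink or turquoise look-alike of the jar alone.

How it is judged (in metres and radians):
On the way, in this order (a step that is already met when the one before it is completed fails the run):
1. the knob has been pulled up, turned and has snapped down into the second notch: keeper arm parked (value of joint keeper_turn above 1.25 rad and value of joint keeper_lift below 0.003 m and contact force between the fingers and cradle below 0.1 N), for 0.2 s.
2. the jar stands upside down on its lid on the round pad, let go, for two seconds (angle between jar's own z axis and vertical above 3 rad and horizontal distance between jar_mid and round_pad below 0.03 m and contact force between jar and round_pad above 0.5 N and contact force between the fingers and jar below 0.1 N), for 1.8 s.
At the end, for the whole second after the job is handed in: the jar stands right way up (within 6 degrees) and at rest on the square plate, its axis within 30 mm of the plate's centre, and the keeper is still parked, down in its second notch (angle between jar's own z axis and vertical below 0.1 rad and horizontal distance between jar_mid and square_plate below 0.03 m and contact force between jar and square_plate above 0.5 N and linear speed of jar below 0.02 m/s and value of joint keeper_turn above 1.25 rad and value of joint keeper_lift below 0.003 m); the robot touches nothing.
It fails at once if the jar is dropped or banged onto the round pad or the square plate (over 60 N) (contact force between jar and round_pad above 60 N or contact force between jar and square_plate above 60 N).
It fails at once if the loose blue lid is moved by more than 30 mm (distance of lid_blue from where it was at the start of the episode above 0.03 m).
It also fails if it takes over 72 s, if anything falls off the work surface, if the arm or the gripper's body presses on something with over 40 N, if the wrist force passes 120 N, or if a joint passes its speed limit or range.

## Robot

A 6-joint arm with a two-finger parallel gripper is mounted at the origin on a cart in front of the work surface, level with it; the furniture and walls round the work are solid. World frame = base frame: x ahead of the robot, y to its left, z up, the work surface at z = 0. Lengths are in mm, angles in degrees, forces in N, time in s.
With the tool pointing down it reaches from about 300 to 850 mm from the base axis. Payload 4.2 kg.
Tool frame: the origin (TCP) lies at the very end of the fingers, on their centre line; the grasp point (between the pads) lies 19 mm behind it (env.grip_depth is the distance from the TCP to the grasp point, in mm); z points along the fingers, y is the line along which they close (so a half turn about z gives the same grasp; the last joint's range is limited). The gripper opens to 91 mm and grips with 3 to 60 N. Pads are 32 mm wide; open, the fingers measure 118 mm over their backs; the gripper's body (76 mm by 178 mm) begins 60 mm behind the grasp point.
Start: joints at [-1.146, 18.312, 89.639, -0, 72.044, -1.146], TCP at [575.016, 0, 213.976] pointing down, gripper open.
Joint ranges: [-177.97, 177.97], [-48.28, 115.42], [12.27, 149.76], [-77.06, 257.06], [2.81, 150.46], [-146.56, 146.56]. Speed limits (degrees/s): [147.25, 147.25, 180, 180, 180, 180].

## Interface

Orientations are given as [roll, pitch, yaw] about the fixed x, y, z axes, in that order (R = Rz(yaw) Ry(pitch) Rx(roll)).
In Python, from workcell import env, cams gives the robot as it stands.
- The arm moves only by the tool apply_moves, never from a script. Its argument "deltas" is a list of rows, each a list of 5 numbers: the shift along the tool's x, y, z in m, then the turn about the tool's z in rad, then the opening, from -1 (shut) to 1 (fully open), so that 0 is half open. In form: [[tx, ty, tz, roll, gripper], ...]. A call has 1 to 5 rows; each row is the pose to reach, as a shift and turn from the pose commanded when the call began, along the tool's axes at that moment; what a row does not reach only later rows make up. A row lasts 1/10 s, in which the tool goes at most 50 mm and 8.59 degrees, less where a joint would pass 70% of its speed; a pose out of reach is approached as far as the arm can. A call with a gripper value outside its range is refused whole. The fingers move at their own pace and stop on an object; "grip_force" is the grip in N (left out, the last holds). Time passes only in rows, so rows that repeat a pose let the fingers close. It gives the time, the measured TCP pose, the force, the opening and the grip force at its end, in the units of the state.
- env.state(): the state, without advancing time (a new reading comes with each control period).
- cams.grab_frame(name): name is "scene" or "side" or "wrist"; returns the picture (384x512x3 uint8, blue, green, red); there is no depth.
- cams.get_calibration(name): a dict with "mtx" (3x3 intrinsics, pixels), "eye" and "attitude" of the camera in the world; the wrist camera has in their place "tool_from_camera" (4x4, takes a point from camera to tool coordinates, whose origin is the TCP and whose axes are the flange's). Camera axes: x right, y down, z forward; pixel columns grow to the right and rows downward; lengths in mm; the calibration is good to about 2 mm. A picture is of the moment at which its call begins: read the wrist's pose just before it. get_calibration takes no time and is no camera call.
- env.job_done(): hands the job in; it is judged then, once.
The state is a dict: "time_s": time; "qpos": joint angles; "qvel": joint speeds; "effort": joint torques, N m; "ee_pos": TCP position; "ee_rot": TCP orientation; "force": force on the tool from outside, world axes, zero at the start; "torque": the same for the moment, N m; "gripper_width": finger opening in mm; "gripper_force": force on a finger pad.
Only numpy, scipy, OpenCV 4.12 (cv2) and the standard library are available. Lean on these libraries where they do the work, as an engineer would, in place of code of your own. Each camera call takes 0.05 s, during which the arm holds its last target. There are 200 camera calls.

## Working session

There is one attempt and no reset: what is moved stays moved. The work goes in short steps, Python scripts to look and compute and a tool call to move; the robot and the scene stay as the last step left them, time stands still between calls to the robot, and variables do not carry over. Pictures are saved under pics/ and viewed, at most 10 in all, crops included, and the job is handed in when it is done.

Besides the shell and the picture viewer there is one more tool, called after "Request:" as name(argument=value, ...), one argument or row to a line, values as JSON. apply_moves: Moves the arm, as the interface text tells. Its arguments: {"type":"object","properties":{"deltas":{"type":"array"},"grip_force":{"type":"number"}},"required":["deltas"]}

```bash
mkdir -p pics; ls; python3 - <<'E'
from workcell import env, cams
import cv2,numpy as np
for n in("scene","side"):
    f=cams.grab_frame(n); cv2.imwrite(f"pics/{n}0.png",f); c=cams.get_calibration(n); print(n,c)
print(cams.get_calibration("wrist")); print(env.state(),env.grip_depth)
f=cams.grab_frame("wrist");cv2.imwrite("pics/w0.png",f)
E
```

```text
pics
scene {'mtx': array([[442.39450526,   0.        , 255.78320675],
       [  0.        , 442.39450526, 188.00252014],
       [  0.        ,   0.        ,   1.        ]]), 'eye': array([ -44.72684931, -691.59866629, 1064.54774452]), 'attitude': array([-137.15217606,   -0.40743199,  -36.26960212])}
side {'mtx': array([[348.50562498,   0.        , 255.6363794 ],
       [  0.        , 348.50562498, 190.99913284],
       [  0.        ,   0.        ,   1.        ]]), 'eye': array([  516.89283808, -1074.77592197,   698.75437393]), 'attitude': array([-117.80360111,   -0.22702721,    1.35948324])}
{'mtx': array([[329.05344828,   0.        , 253.52727239],
       [  0.        , 329.05344828, 190.99997426],
       [  0.        ,   0.        ,   1.        ]]), 'tool_from_camera': array([[-5.05591543e-04, -9.61146221e-01, -2.76039282e-01,
         7.78047366e+01],
       [ 9.99999703e-01, -3.25471234e-04, -6.98327953e-04,
         1.29933580e+00],
       [ 5.81352427e-04, -2.76039554e-01,  9.61146101e-01,
        -1.70197253e+02],
       [ 0.00000000e+00,  0.00000000e+00,  0.00000000e+00,
         1.00000000e+00]])}
{'time_s': 0.1, 'qpos': array([-1.14628999e+00,  1.83484120e+01,  8.96981622e+01,  6.40045787e-04,
        7.20440656e+01, -1.14611206e+00]), 'qvel': array([ 0.07785176, -0.02505516, -0.15800599, -0.02295752, -0.06373697,
       -0.04044595]), 'effort': array([ 5.01049108e-04, -4.13330913e+01, -2.32510239e+01,  7.29743019e-02,
        4.21804120e-02, -4.88014211e-05]), 'ee_pos': array([5.74558569e+02, 9.40988065e-03, 2.13208500e+02]), 'ee_rot': array([-1.79909391e+02, -2.42142112e-03,  8.99996224e+01]), 'force': array([-0.21541804,  0.37434935, -0.6624973 ]), 'torque': array([ 0.01685396, -0.03042479,  0.02537634]), 'gripper_force': 0.0, 'gripper_width': 91.16899566406559} 18.8
```

View pics/scene0.png

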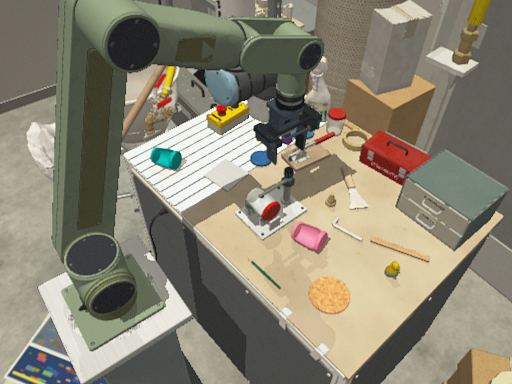

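View pics/side0.png

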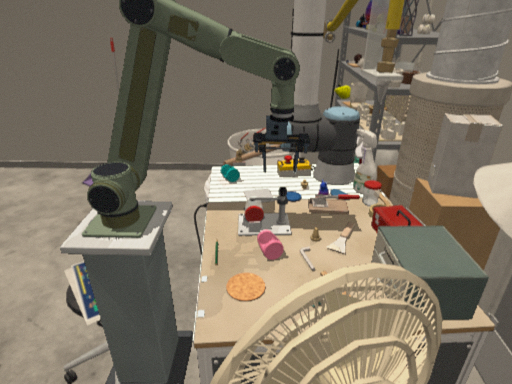

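```bash
cat > h.py <<'E'
from workcell import env, cams
import cv2,numpy as np
from scipy.spatial.transform import Rotation as Ro
def cam(n):
    c=cams.get_calibration(n); K=c["mtx"]
    if n=="wrist":
        s=env.state(); T=np.eye(4); T[:3,:3]=Ro.from_euler("xyz",s["ee_rot"],degrees=True).as_matrix(); T[:3,3]=s["ee_pos"]
        M=T@c["tool_from_camera"]; return K,M[:3,:3],M[:3,3]
    return K,Ro.from_euler("xyz",c["attitude"],degrees=True).as_matrix(),np.array(c["eye"])
def onplane(C,uv,z):
    K,R,e=C; d=R@np.linalg.inv(K)@[uv[0],uv[1],1.]; return e+d*(z-e[2])/d[2]
def proj(C,p):
    K,R,e=C; q=K@R.T@(np.array(p,float)-e); return q[:2]/q[2]
def tri(Cs,uvs):
    A=np.zeros((3,3));b=np.zeros(3)
    for (K,R,e),uv in zip(Cs,uvs):
        d=R@np.linalg.inv(K)@[uv[0],uv[1],1.]; d/=np.linalg.norm(d); P=np.eye(3)-np.outer(d,d); A+=P;b+=P@e
    return np.linalg.solve(A,b)
def blobs(f,lo,hi,amin=40):
    h=cv2.cvtColor(f,cv2.COLOR_BGR2HSV); m=cv2.inRange(h,lo,hi)
    n,l,s,c=cv2.connectedComponentsWithStats(m); return [(s[i].tolist(),c[i].round(1).tolist()) for i in range(1,n) if s[i][4]>=amin],m
E
python3 - <<'E'
from h import *
C=cam("scene");f=cv2.imread("pics/scene0.png")
print("orange",[ (s,c,onplane(C,c,6).round(0)) for s,c in blobs(f,(8,90,150),(20,255,255))[0]])
print("blue",[ (s,c,onplane(C,c,11).round(0)) for s,c in blobs(f,(100,120,80),(120,255,255))[0]])
print("red",[ (s,c) for s,c in blobs(f,(0,170,90),(6,255,255))[0]])
S=cam("side");g=cv2.imread("pics/side0.png")
print("red side",[ (s,c) for s,c in blobs(g,(0,170,90),(6,255,255))[0]])
print("blue side",[ (s,c,onplane(S,c,11).round(0)) for s,c in blobs(g,(100,120,80),(120,255,255))[0]])
print("tcp",proj(C,env.state()["ee_pos"]),proj(S,env.state()["ee_pos"]))
h=cv2.cvtColor(f,cv2.COLOR_BGR2HSV);print(h[175,227],h[178,288],h[168,289])
print(onplane(C,(227,175),6))
h=cv2.hconcat([cv2.resize(f[130:270,180:360],None,fx=3,fy=3,interpolation=2)]);cv2.imwrite("pics/c0.png",h)
E
```

```text
orange [([122, 65, 41, 69, 385], [140.7, 98.4], array([458., 761.,   6.])), ([348, 75, 87, 34, 954], [398.5, 91.7], array([1336.,  187.,    6.])), ([344, 121, 15, 9, 47], [350.1, 125.1], array([1021.,  148.,    6.])), ([371, 236, 59, 25, 312], [399.8, 248.2], array([ 740., -342.,    6.])), ([309, 276, 41, 38, 1218], [329.1, 294.5], array([ 471., -332.,    6.])), ([471, 348, 40, 36, 971], [487.2, 365.9], array([ 647., -695.,    6.]))]
blue [([251, 151, 20, 15, 228], [259.8, 158.2], array([634., 197.,  11.])), ([12, 347, 68, 37, 968], [45.8, 367.1], array([-201.,  -82.,   11.])), ([9, 373, 24, 11, 44], [20.1, 378.6], array([-258.,  -73.,   11.]))]
red [([154, 74, 12, 14, 55], [159.6, 80.8]), ([158, 98, 13, 10, 56], [163.7, 102.0]), ([217, 105, 9, 9, 54], [220.6, 108.8]), ([328, 108, 18, 12, 174], [336.8, 113.5]), ([360, 130, 71, 55, 1687], [391.2, 155.2]), ([316, 132, 18, 12, 70], [324.8, 137.4]), ([262, 202, 18, 18, 199], [270.6, 210.6])]
red side [([365, 181, 17, 8, 114], [372.9, 184.4]), ([339, 195, 20, 4, 58], [347.3, 196.5]), ([246, 206, 17, 15, 195], [253.7, 213.3]), ([372, 206, 49, 25, 621], [392.7, 216.3])]
blue side [([287, 192, 14, 9, 97], [292.8, 196.0], array([643., 190.,  11.])), ([83, 277, 15, 40, 190], [88.7, 298.9], array([  60., -400.,   11.]))]
tcp [285.49146446 153.3447418 ] [279.73130179 169.99193463]
[ 23  10 222] [12 18 72] [165  42  36]
[499.20542302 200.11743059   6.        ]
```

View pics/c0.png

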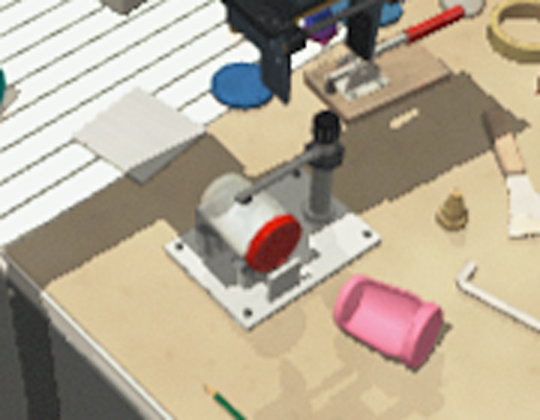

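View pics/w0.png

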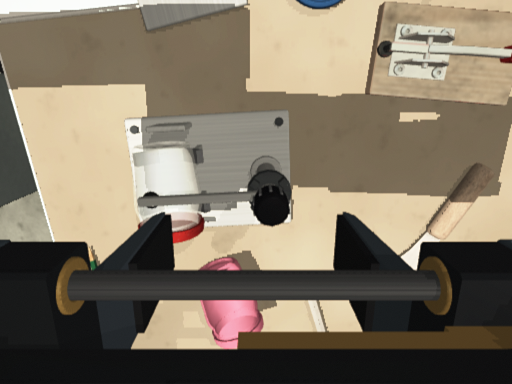

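```bash
python3 - <<'E'
from h import *
W=cam("wrist");f=cv2.imread("pics/w0.png");C=cam("scene");S=cam("side")
print("red",tri([C,S],[(270.6,210.6),(253.7,213.3)]).round(1))
h=cv2.cvtColor(f,cv2.COLOR_BGR2HSV);m=cv2.inRange(h,(0,0,0),(180,255,45))[160:235,235:310]
n,l,s,c=cv2.connectedComponentsWithStats(m);i=1+np.argmax(s[1:,4]);print("blk",s[i],c[i]+[235,160])
for uv in [(271,207)]: print("knobtop",onplane(W,uv,152).round(1))
for uv in [(125,120),(288,111)]: print("plate corner",onplane(W,uv,10).round(1))
print("screws",onplane(W,(134,128),10).round(1),onplane(W,(278,122),10).round(1))
g=cv2.imread("pics/scene0.png")
for uv in [(288.7,169)]: print("scene knob",onplane(C,uv,152).round(1))
# square plate corners from crop
for p in [(138,88),(204,130),(143,180),(73,132)]:
    print("sq",onplane(C,(p[0]/3+180,p[1]/3+130),6).round(0))
print(onplane(W,(270,203),139))
cv2.imwrite("pics/c1.png",cv2.resize(f[90:260,110:310],None,fx=3,fy=3,interpolation=2))
E
```

```text
red [488.1 -50.8  71.5]
blk [  13   10   41   56 1316] [269.79711246 201.38601824]
knobtop [588.6  -1.  152. ]
plate corner [432.4  52.8  10. ]
plate corner [613.5  62.4  10. ]
screws [441.5  44.   10. ] [602.7  50.5  10. ]
scene knob [584.4  -8.3 152. ]
sq [539. 266.   6.]
sq [561. 165.   6.]
sq [463. 142.   6.]
sq [440. 249.   6.]
[588.51185228  -2.14445614 139.        ]
```

View pics/c1.png

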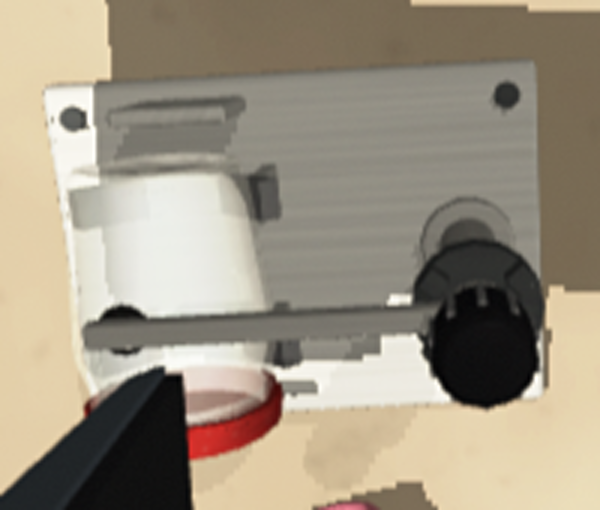

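Request:
apply_moves(
  deltas=[
    [0, 0.014, 0.03, 0, 0],
    [-0.001, 0.014, 0.06, 0, 0],
    [-0.001, 0.014, 0.092, 0, 0],
    [-0.001, 0.014, 0.092, 0, 0],
    [-0.001, 0.014, 0.092, 0, 0],
  ],
  grip_force=30,
)

```text
time_s: 0.65
ee_pos: [589.0, -1.0, 122.1]
ee_rot: [-180.0, 0.0, 90.0]
force: [0.3, 0.8, 1.0]
gripper_width: 53.8
gripper_force: 0.0
```

Request:
apply_moves(
  deltas=[
    [0, 0, 0, 0, -1],
    [0, 0, 0, 0, -1],
    [0, 0, 0, 0, -1],
    [0, 0, 0, 0, -1],
    [0, 0, 0, 0, -1],
  ],
)

```text
time_s: 1.15
ee_pos: [588.1, -1.0, 123.2]
ee_rot: [-179.9, 0.0, 90.0]
force: [-3.9, 0.3, 5.7]
gripper_width: 27.2
gripper_force: 30.0
```

Request:
apply_moves(
  deltas=[
    [0, 0, -0.007, 0, -1],
    [0, 0, -0.013, 0, -1],
    [0, 0, -0.013, 0, -1],
  ],
)

```text
time_s: 1.45
ee_pos: [588.1, -1.0, 134.7]
ee_rot: [-179.9, -0.0, 90.0]
force: [-1.9, -0.8, -8.7]
gripper_width: 27.0
gripper_force: 30.0
```

Request:
apply_moves(
  deltas=[
    [0, 0, 0, -0.14, -1],
    [0, 0, 0, -0.28, -1],
    [0, 0, 0, -0.42, -1],
    [0, 0, 0, -0.56, -1],
    [0, 0, 0, -0.7, -1],
  ],
)

```text
time_s: 1.95
ee_pos: [586.1, -1.7, 133.3]
ee_rot: [-179.6, -0.2, 130.5]
force: [-5.3, -2.5, -8.4]
gripper_width: 26.9
gripper_force: 30.0
```

Request:
apply_moves(
  deltas=[
    [0, 0, 0, -0.14, -1],
    [0, 0, 0, -0.28, -1],
    [0, 0, 0, -0.42, -1],
    [0, 0, 0, -0.56, -1],
    [0, 0, 0, -0.7, -1],
  ],
)

```text
time_s: 2.45
ee_pos: [585.0, -3.4, 132.9]
ee_rot: [-179.6, -0.5, 170.6]
force: [-6.8, -8.4, -8.5]
gripper_width: 26.9
gripper_force: 30.0
```

```bash
python3 - <<'E'
from h import *
s=env.state();print(s["ee_pos"],s["ee_rot"],s["force"],s["torque"],s["qpos"])
f=cams.grab_frame("scene");cv2.imwrite("pics/c2.png",cv2.resize(f[100:280,180:360],None,fx=3,fy=3,interpolation=2))
E
```

```text
[585.02878597  -3.41455839 132.91900609] [-179.64761513   -0.52236594  170.59339048] [-6.84586137 -8.40054391 -8.54778979] [-1.31195534  1.14652252 -0.05732537] [ -1.30279429  22.97938624  94.78894066  -0.30945465  62.79883581
 -81.75497193]
```

View pics/c2.png

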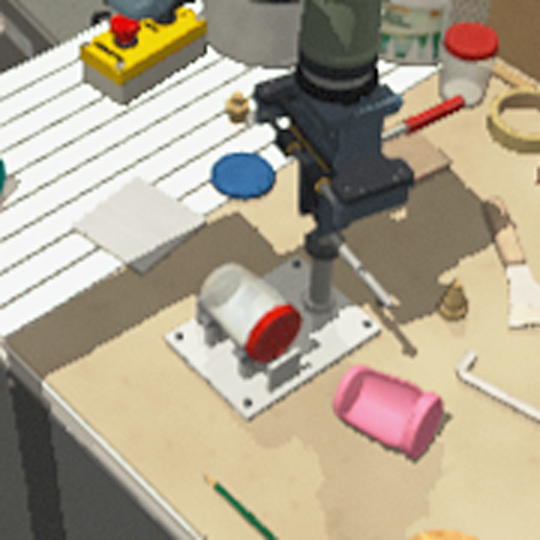

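Request:
apply_moves(
  deltas=[
    [0, 0, 0.006, 0, -1],
    [0, 0, 0.012, 0, -1],
    [0, 0, 0.012, 0, -1],
  ],
)

```text
time_s: 2.8
ee_pos: [585.2, -3.4, 123.3]
ee_rot: [-179.7, -0.4, 170.3]
force: [-10.4, -7.8, 2.9]
gripper_width: 27.0
gripper_force: 30.0
```

Request:
apply_moves(
  deltas=[
    [0, 0, 0, 0, 0.2],
    [0, 0, 0, 0, 0.2],
    [0, 0, 0, 0, 0.2],
    [0, 0, 0, 0, 0.2],
  ],
)

```text
time_s: 3.2
ee_pos: [589.9, -0.8, 123.5]
ee_rot: [180.0, 0.1, 170.2]
force: [0.3, -0.4, -0.1]
gripper_width: 54.4
gripper_force: 0.0
```

Request:
apply_moves(
  deltas=[
    [0, 0, -0.05, 0, 0.2],
    [0, 0, -0.1, 0, 0.6],
    [0.033, -0.008, -0.12, 0.14, 1],
    [0.067, -0.016, -0.12, 0.28, 1],
    [0.1, -0.024, -0.12, 0.42, 1],
  ],
)

```text
time_s: 3.7
ee_pos: [486.0, -7.5, 244.1]
ee_rot: [179.9, 0.1, 145.8]
force: [-0.8, -0.3, 0.6]
gripper_width: 83.5
gripper_force: 0.0
```

Request:
apply_moves(
  deltas=[
    [0, 0, 0, 0.145, 1],
    [0, 0, 0, 0.29, 1],
    [0, 0, 0, 0.435, 1],
    [0, 0, 0, 0.58, 1],
    [0, 0, 0, 0.72, 1],
  ],
)

```text
time_s: 4.2
ee_pos: [486.7, -7.5, 243.3]
ee_rot: [179.9, 0.0, 104.6]
force: [0.1, 0.1, 0.1]
gripper_width: 91.1
gripper_force: 0.0
```

Request:
apply_moves(
  deltas=[
    [0, 0, 0, 0.103, 1],
    [0, 0, 0, 0.207, 1],
    [0, 0, 0, 0.207, 1],
  ],
)

```text
time_s: 4.5
ee_pos: [486.7, -7.5, 243.2]
ee_rot: [179.9, -0.0, 93.1]
force: [-0.2, -0.1, -0.4]
gripper_width: 91.2
gripper_force: 0.0
```

```bash
python3 - <<'E'
from h import *
s=env.state();print(s["ee_pos"],s["ee_rot"])
f=cams.grab_frame("wrist");cv2.imwrite("pics/w1.png",f)
E
```

```text
[486.71450658  -7.47361033 243.22539889] [ 1.79942688e+02 -2.99219855e-03  9.30631491e+01]
```

View pics/w1.png

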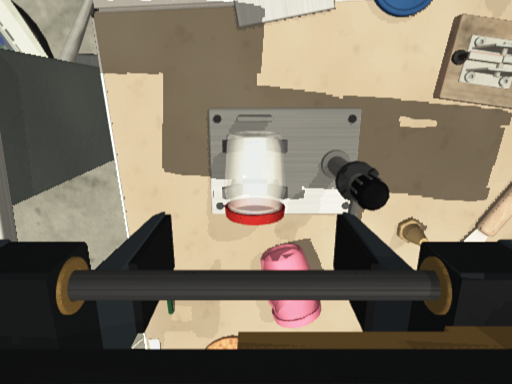

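```bash
python3 - <<'E'
from h import *
W=cam("wrist");f=cv2.imread("pics/w1.png")
b,_=blobs(f,(0,150,60),(8,255,255));print(b)
for uv in[(225.5,212),(285,212),(255.3,223),(255.3,135),(256,131)]: print(uv,onplane(W,uv,70).round(1))
p,q=onplane(W,(209,109),10),onplane(W,(361,109),10);print(p,q,q-p)
yc=(q-p)/np.linalg.norm(q-p); xc=np.array([yc[1],-yc[0],0])
print("origin",p+yc*(67.5)+xc*67.5, p+yc*60+xc*67.5)
a,b=onplane(W,(217,118),10),onplane(W,(352,118),10);print("screws",a,b,b-a)
E
```

```text
[([225, 205, 59, 20, 566], [254.6, 217.3])]
(225.5, 212) [459.3 -54.1  70. ]
(285, 212) [525.  -50.5  70. ]
(255.3, 223) [493.  -65.3  70. ]
(255.3, 135) [487.5  32.   70. ]
(256, 131) [488.   36.2  70. ]
[431.44264575  53.00063889  10.        ] [612.10157516  62.9041161   10.        ] [180.65892941   9.90347721   0.        ]
origin [502.53616325 -10.7034565   10.        ] [495.04740698 -11.11397995  10.        ]
screws [441.20285676  43.04251918  10.        ] [602.84123796  51.90201413  10.        ] [161.6383812    8.85949495   0.        ]
```

```bash
python3 - <<'E'
from h import *
W=cam("wrist")
for uv,z in[((255,224.5),103),((255,205),103),((255,197),103),((255,133),70),((255,131),98),((255,136),41)]: print(uv,z,onplane(W,uv,z).round(1))
for y in (-45,-50,-55): print(y,[proj(W,(492,y,z)).round(1) for z in (37,70,103)],[proj(W,(489,y+90,z)).round(1) for z in (42,70,98)])
E
```

```text
(255, 224.5) 103 [491.8 -53.9 103. ]
(255, 205) 103 [490.7 -33.2 103. ]
(255, 197) 103 [490.2 -24.9 103. ]
(255, 133) 70 [487.1  34.1  70. ]
(255, 131) 98 [486.7  38.9  98. ]
(255, 136) 41 [487.6  27.7  41. ]
-45 [array([255.3, 196.9]), array([255.5, 205.7]), array([255.7, 216.2])] [array([257.2, 120.4]), array([257.5, 122.3]), array([257.8, 124.6])]
-50 [array([255.1, 200.9]), array([255.2, 210. ]), array([255.4, 220.9])] [array([256.9, 125. ]), array([257.2, 127.3]), array([257.5, 129.9])]
-55 [array([254.8, 204.9]), array([254.9, 214.3]), array([255.1, 225.5])] [array([256.7, 129.6]), array([256.9, 132.2]), array([257.2, 135.3])]
```

Request:
apply_moves(
  deltas=[
    [0.024, 0.003, 0.04, 0, 1],
    [0.024, 0.003, 0.08, 0, 1],
    [0.024, 0.003, 0.12, 0, 1],
    [0.024, 0.003, 0.155, 0, 1],
    [0.024, 0.003, 0.18, 0, 1],
  ],
  grip_force=8,
)

```text
time_s: 5.05
ee_pos: [487.2, 16.6, 60.9]
ee_rot: [-179.9, -0.0, 93.2]
force: [0.4, -0.0, -0.5]
gripper_width: 90.9
gripper_force: 0.0
```

Request:
apply_moves(
  deltas=[
    [0, 0, 0.001, 0, 0.3],
    [0, 0, 0.001, 0, -0.2],
    [0, 0, 0.001, 0, -0.2],
    [0, 0, 0.001, 0, -0.2],
    [0, 0, 0.001, 0, -0.2],
  ],
)

```text
time_s: 5.55
ee_pos: [486.9, 16.5, 63.0]
ee_rot: [-179.9, -0.0, 93.0]
force: [-4.8, -0.0, 6.0]
gripper_width: 59.2
gripper_force: 8.0
```

Request:
apply_moves(
  deltas=[
    [0, 0, -0.01, 0, -0.3],
    [0, 0, -0.02, 0, -0.3],
    [0, 0, -0.04, 0, -0.3],
    [0, 0, -0.06, 0, -0.3],
    [0, 0, -0.08, 0, -0.3],
  ],
)

```text
time_s: 6.05
ee_pos: [488.8, 16.6, 143.7]
ee_rot: [179.9, -0.0, 93.0]
force: [0.8, 0.4, -3.1]
gripper_width: 58.9
gripper_force: 7.9
```

```bash
python3 - <<'E'
from h import *
s=env.state();print(s["ee_pos"],s["ee_rot"],s["force"],s["gripper_width"])
f=cams.grab_frame("scene");g=cams.grab_frame("side")
a=cv2.resize(f[130:260,200:340],None,fx=2.8,fy=2.8,interpolation=2);b=cv2.resize(g[130:260,190:330],None,fx=2.8,fy=2.8,interpolation=2)
cv2.imwrite("pics/c3.png",cv2.hconcat([a,b]))
E
```

```text
[488.76486322  16.55952409 143.70101712] [ 1.79871821e+02 -5.79099780e-03  9.30382113e+01] [ 0.83586141  0.38952768 -3.05564442] 58.888313158795555
```

View pics/c3.png

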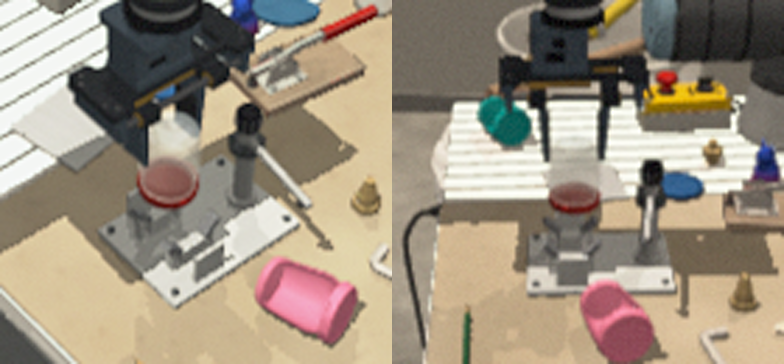

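```bash
cat >> h.py <<'E'
def redlid():
    C,S=cam("scene"),cam("side"); s=env.state(); out=[]
    f,g=cams.grab_frame("scene"),cams.grab_frame("side")
    for (cc,im) in((C,f),(S,g)):
        u,v=proj(cc,s["ee_pos"]-[0,0,50]); b,_=blobs(im,(0,120,60),(9,255,255),25)
        b=[x for x in b if x[0][2]<45]; b.sort(key=lambda x:np.hypot(x[1][0]-u,x[1][1]-v)); out.append(b[0])
    print(out); p=tri([C,S],[o[1] for o in out]); print("lid",p.round(1),"rel tcp",(p-s["ee_pos"]).round(1),"force",s["force"].round(1),"w",s["gripper_width"].round(1)); return p
E
python3 -c "
from h import *
redlid()
W=cam('wrist');f=cams.grab_frame('wrist');cv2.imwrite('pics/w2.png',f)
g=cv2.imread('pics/scene0.png');S=cam('side');k=cv2.imread('pics/side0.png')
print([(s,c,onplane(S,c,6).round(0)) for s,c in blobs(k,(8,90,150),(20,255,255),200)[0]])
"
```

```text
[([250, 192, 22, 12, 51], [261.0, 199.8]), ([246, 200, 18, 7, 45], [255.1, 204.2])]Traceback (most recent call last):
  File "<string>", line 3, in <module>
    redlid()
    ~~~~~~^^
  File "h.py", line 28, in redlid
    print(out); p=tri([C,S],[o[1] for o in out]); print("lid",p.round(1),"rel tcp",(p-s["ee_pos"]).round(1),"force",s["force"].round(1),"w",s["gripper_width"].round(1)); return p
                                                                                                                                            ^^^^^^^^^^^^^^^^^^^^^^^^
AttributeError: 'float' object has no attribute 'round'
```

```bash
sed -i 's/s\["gripper_width"\].round(1)/s["gripper_width"]/' h.py
python3 -c "
from h import *
redlid()
S=cam('side');k=cv2.imread('pics/side0.png')
print([(s,c,onplane(S,c,6).round(0)) for s,c in blobs(k,(8,90,150),(20,255,255),200)[0]])
"
```

```text
[([249, 193, 22, 12, 51], [259.1, 200.8]), ([245, 201, 18, 7, 48], [254.2, 204.8])]
lid [486.2   1.4  72.4] rel tcp [ -2.2 -15.1 -69.9] force [-0.4 -0.1 -3.1] w 59.00757729417039
[([418, 178, 64, 29, 538], [451.3, 197.9], array([1297.,  203.,    6.])), ([226, 272, 40, 29, 897], [245.2, 286.1], array([ 473., -335.,    6.]))]
```

Request:
apply_moves(
  deltas=[
    [-0.005, 0, -0.01, 0, -0.3],
    [-0.018, -0.002, -0.02, 0, -0.3],
    [-0.038, -0.004, -0.03, 0, -0.3],
    [-0.066, -0.007, -0.03, 0, -0.3],
    [-0.096, -0.01, -0.03, 0, -0.3],
  ],
)

```text
time_s: 6.85
ee_pos: [483.4, -81.6, 173.1]
ee_rot: [179.9, 0.0, 93.1]
force: [1.0, -0.5, -2.4]
gripper_width: 59.0
gripper_force: 7.9
```

Request:
apply_moves(
  deltas=[
    [-0.03, -0.003, 0, 0, -0.3],
    [-0.06, -0.006, 0, 0, -0.3],
    [-0.09, -0.009, 0, 0, -0.3],
    [-0.12, -0.012, 0, 0, -0.3],
    [-0.15, -0.015, 0, 0, -0.3],
  ],
)

```text
time_s: 7.35
ee_pos: [475.7, -232.9, 172.6]
ee_rot: [180.0, 0.0, 93.0]
force: [0.5, 0.3, -2.2]
gripper_width: 59.0
gripper_force: 7.9
```

Request:
apply_moves(
  deltas=[
    [-0.03, -0.003, 0, 0, -0.3],
    [-0.06, -0.006, 0, 0, -0.3],
    [-0.083, -0.009, 0, 0, -0.3],
    [-0.096, -0.01, 0, 0, -0.3],
    [-0.103, -0.011, 0, 0, -0.3],
  ],
)

```text
time_s: 7.85
ee_pos: [470.2, -335.4, 172.2]
ee_rot: [180.0, 0.0, 92.9]
force: [-0.4, 0.7, -1.8]
gripper_width: 58.9
gripper_force: 7.9
```

Request:
apply_moves(
  deltas=[
    [0, 0, 0.02, 0, -0.3],
    [0, 0, 0.04, 0, -0.3],
    [0, 0, 0.055, 0, -0.3],
    [0, 0, 0.07, 0, -0.3],
    [0, 0, 0.075, 0, -0.3],
  ],
)

```text
time_s: 8.35
ee_pos: [469.8, -332.7, 95.6]
ee_rot: [-179.9, -0.1, 93.1]
force: [-0.7, 0.7, -2.4]
gripper_width: 58.9
gripper_force: 7.9
```

```bash
python3 - <<'E'
from h import *
s=env.state();print(s["ee_pos"],s["ee_rot"],s["force"],s["gripper_width"])
f=cams.grab_frame("scene");g=cams.grab_frame("side")
u=proj(cam("scene"),s["ee_pos"]).astype(int);v=proj(cam("side"),s["ee_pos"]).astype(int);print(u,v)
a=cv2.resize(f[u[1]-40:u[1]+80,u[0]-60:u[0]+60],None,fx=3.3,fy=3.3,interpolation=2);b=cv2.resize(g[v[1]-40:v[1]+80,v[0]-60:v[0]+60],None,fx=3.3,fy=3.3,interpolation=2)
cv2.imwrite("pics/c4.png",cv2.hconcat([a,b]))
redlid()
E
```

```text
[ 469.77566625 -332.66462737   95.62330158] [-1.79860481e+02 -1.39920770e-01  9.30770899e+01] [-0.66285967  0.74180614 -2.44507081] 58.87933665272143
[333 277] [243 260]
[([322, 288, 25, 16, 74], [332.1, 298.8]), ([232, 276, 25, 13, 88], [244.1, 284.1])]
lid [ 466.9 -347.5   20.3] rel tcp [ -3.5 -14.2 -76.2] force [-0.   0.4 -2.8] w 58.95148883063883
```

View pics/c4.png

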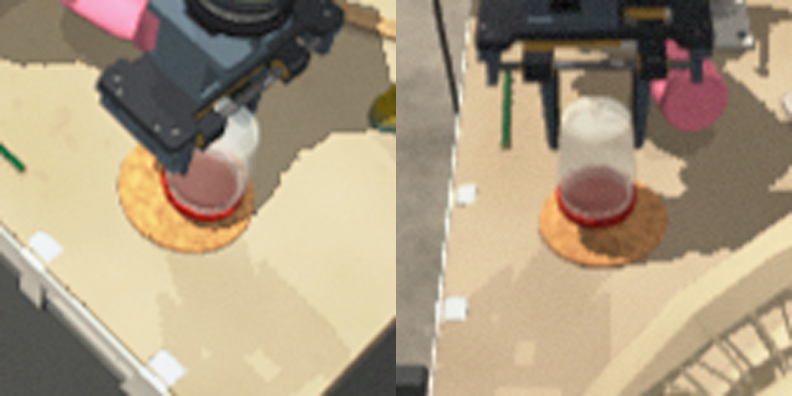

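Request:
apply_moves(
  deltas=[
    [0, 0, 0.001, 0, -0.3],
    [0, 0, 0.002, 0, -0.3],
    [0, 0, 0.003, 0, -0.3],
    [0, 0, 0.004, 0, -0.3],
    [0, 0, 0.005, 0, -0.3],
  ],
)

```text
time_s: 9.05
ee_pos: [470.6, -334.0, 91.9]
ee_rot: [180.0, 0.0, 93.0]
force: [0.2, 0.6, -2.8]
gripper_width: 58.6
gripper_force: 7.9
```

Request:
apply_moves(
  deltas=[
    [0, 0, 0.001, 0, -0.3],
    [0, 0, 0.002, 0, -0.3],
    [0, 0, 0.003, 0, -0.3],
  ],
)

```text
time_s: 9.35
ee_pos: [470.7, -334.0, 88.9]
ee_rot: [180.0, -0.0, 93.0]
force: [0.5, 0.3, -2.2]
gripper_width: 58.9
gripper_force: 7.9
```

Request:
apply_moves(
  deltas=[
    [0, 0, 0.001, 0, -0.3],
    [0, 0, 0.002, 0, -0.3],
  ],
)

```text
time_s: 9.55
ee_pos: [470.6, -334.0, 86.9]
ee_rot: [180.0, -0.0, 93.0]
force: [-0.4, 0.6, -1.7]
gripper_width: 59.3
gripper_force: 7.9
```

Request:
apply_moves(
  deltas=[
    [0, 0, 0.001, 0, -0.3],
    [0, 0, 0.002, 0, -0.3],
    [0, 0, 0.003, 0, -0.3],
    [0, 0, 0.004, 0, -0.3],
  ],
)

```text
time_s: 9.95
ee_pos: [470.6, -334.0, 82.9]
ee_rot: [180.0, 0.0, 93.0]
force: [-0.8, -0.8, -2.5]
gripper_width: 58.8
gripper_force: 7.9
```

Request:
apply_moves(
  deltas=[
    [0, 0, 0.001, 0, -0.3],
    [0, 0, 0.002, 0, -0.3],
    [0, 0, 0.003, 0, -0.3],
    [0, 0, 0.004, 0, -0.3],
  ],
)

```text
time_s: 10.35
ee_pos: [470.7, -333.9, 78.9]
ee_rot: [180.0, 0.0, 93.0]
force: [0.7, 0.1, -2.6]
gripper_width: 59.1
gripper_force: 7.9
```

Request:
apply_moves(
  deltas=[
    [0, 0, 0.001, 0, -0.3],
    [0, 0, 0.002, 0, -0.3],
  ],
)

```text
time_s: 10.55
ee_pos: [470.7, -333.9, 76.9]
ee_rot: [180.0, -0.0, 93.0]
force: [0.7, -0.3, -3.0]
gripper_width: 59.3
gripper_force: 7.9
```

Request:
apply_moves(
  deltas=[
    [0, 0, 0.001, 0, -0.3],
    [0, 0, 0.002, 0, -0.3],
    [0, 0, 0.003, 0, -0.3],
  ],
)

```text
time_s: 10.85
ee_pos: [470.7, -334.0, 73.9]
ee_rot: [180.0, 0.0, 93.0]
force: [-0.5, -0.3, -1.0]
gripper_width: 59.4
gripper_force: 7.9
```

Request:
apply_moves(
  deltas=[
    [0, 0, 0.001, 0, -0.3],
    [0, 0, 0.002, 0, -0.3],
  ],
)

```text
time_s: 11.05
ee_pos: [470.7, -333.9, 71.9]
ee_rot: [180.0, 0.0, 93.0]
force: [0.1, -0.2, -2.4]
gripper_width: 58.9
gripper_force: 7.9
```

Request:
apply_moves(
  deltas=[
    [0, 0, 0.001, 0, -0.3],
    [0, 0, 0.002, 0, -0.3],
  ],
)

```text
time_s: 11.25
ee_pos: [470.7, -334.0, 69.9]
ee_rot: [180.0, 0.0, 93.0]
force: [-0.3, -0.6, -2.7]
gripper_width: 59.0
gripper_force: 7.9
```

Request:
apply_moves(
  deltas=[
    [0, 0, 0.001, 0, -0.3],
    [0, 0, 0.002, 0, -0.3],
  ],
)

```text
time_s: 11.45
ee_pos: [470.7, -333.9, 67.9]
ee_rot: [180.0, -0.0, 93.0]
force: [0.9, 0.1, -2.2]
gripper_width: 59.0
gripper_force: 7.9
```

```bash
python3 -c "
from h import *
redlid()"
```

```text
[([322, 295, 24, 15, 70], [332.1, 304.9]), ([232, 285, 24, 13, 85], [243.3, 292.7])]
lid [ 465.6 -353.3   -4.6] rel tcp [ -5.1 -19.4 -72.5] force [ 0.9  0.1 -2.2] w 58.95377507792328
```

```bash
python3 -c "
from h import *
for z in (6,10,17,22): print(z,proj(cam('side'),(471,-334-33,z)).round(1),proj(cam('scene'),(471-.6*33,-334-.8*33,z)).round(1))"
```

```text
6 [244.  294.5] [330.8 306.4]
10 [243.9 293.4] [331.  305.7]
17 [243.9 291.5] [331.3 304.3]
22 [243.9 290.1] [331.6 303.4]
```

Request:
apply_moves(
  deltas=[
    [0, 0, 0.001, 0, -0.3],
    [0, 0, 0.002, 0, -0.3],
  ],
)

```text
time_s: 11.75
ee_pos: [470.7, -334.0, 66.0]
ee_rot: [180.0, 0.0, 93.0]
force: [0.1, -0.1, -2.6]
gripper_width: 59.4
gripper_force: 7.9
```

Request:
apply_moves(
  deltas=[
    [0, 0, 0.001, 0, -0.3],
    [0, 0, 0.002, 0, -0.3],
  ],
)

```text
time_s: 11.95
ee_pos: [470.7, -333.3, 64.4]
ee_rot: [180.0, -0.1, 93.0]
force: [-0.6, 4.3, 5.6]
gripper_width: 59.3
gripper_force: 8.2
```

Request:
apply_moves(
  deltas=[
    [0, 0, 0.001, 0, -0.3],
    [0, 0, 0.002, 0, -0.3],
  ],
)

```text
time_s: 12.15
ee_pos: [470.7, -332.5, 63.5]
ee_rot: [180.0, -0.1, 93.0]
force: [-2.2, 6.6, 11.4]
gripper_width: 59.1
gripper_force: 8.4
```

Request:
apply_moves(
  deltas=[
    [0, 0, 0.001, 0, -0.3],
    [0, 0, 0.001, 0, -0.3],
  ],
)

```text
time_s: 12.35
ee_pos: [470.6, -332.6, 62.6]
ee_rot: [180.0, -0.1, 93.0]
force: [-3.0, 6.5, 10.2]
gripper_width: 59.3
gripper_force: 8.4
```

Request:
apply_moves(
  deltas=[
    [0, 0, 0, 0, 0.4],
    [0, 0, 0, 0, 0.6],
    [0, 0, 0, 0, 1],
    [0, 0, 0, 0, 1],
  ],
)

```text
time_s: 12.75
ee_pos: [470.7, -334.2, 60.8]
ee_rot: [180.0, 0.0, 93.0]
force: [0.2, -0.6, 0.2]
gripper_width: 85.1
gripper_force: 0.0
```

```bash
python3 -c "
from h import *
redlid()
f=cams.grab_frame('scene');g=cams.grab_frame('side')
cv2.imwrite('pics/c5.png',cv2.hconcat([cv2.resize(f[230:340,270:390],None,fx=3.3,fy=3.3,interpolation=2),cv2.resize(g[220:330,185:305],None,fx=3.3,fy=3.3,interpolation=2)]))
"
```

```text
[([322, 300, 25, 10, 63], [333.2, 305.8]), ([232, 285, 24, 13, 89], [243.8, 293.4])]
lid [ 466.7 -356.5   -4.7] rel tcp [ -4.  -22.4 -65.5] force [ 0.2 -0.6  0.2] w 85.12402340844943
```

Request:
apply_moves(
  deltas=[
    [0, 0, 0, 0, 1],
    [0, 0, 0, 0, 1],
    [0, 0, 0, 0, 1],
    [0, 0, 0, 0, 1],
    [0, 0, 0, 0, 1],
  ],
)

```text
time_s: 13.45
ee_pos: [470.7, -334.0, 61.0]
ee_rot: [180.0, 0.0, 93.0]
force: [-0.1, 0.9, -0.3]
gripper_width: 91.5
gripper_force: 0.0
```

Request:
apply_moves(
  deltas=[
    [0, 0, 0, 0, 1],
    [0, 0, 0, 0, 1],
    [0, 0, 0, 0, 1],
    [0, 0, 0, 0, 1],
    [0, 0, 0, 0, 1],
  ],
)

```text
time_s: 13.95
ee_pos: [470.6, -333.9, 61.0]
ee_rot: [180.0, 0.0, 93.0]
force: [-0.2, -0.1, -0.5]
gripper_width: 91.3
gripper_force: 0.0
```

Request:
apply_moves(
  deltas=[
    [0, 0, 0, 0, 1],
    [0, 0, 0, 0, 1],
    [0, 0, 0, 0, 1],
    [0, 0, 0, 0, 1],
    [0, 0, 0, 0, 1],
  ],
)

```text
time_s: 14.45
ee_pos: [470.7, -333.9, 61.0]
ee_rot: [180.0, 0.0, 93.0]
force: [0.3, 0.2, -0.1]
gripper_width: 91.2
gripper_force: 0.0
```

Request:
apply_moves(
  deltas=[
    [0, 0, 0, 0, 1],
    [0, 0, 0, 0, 1],
    [0, 0, 0, 0, 1],
    [0, 0, 0, 0, 1],
    [0, 0, 0, 0, 1],
  ],
)

```text
time_s: 14.95
ee_pos: [470.7, -333.9, 61.0]
ee_rot: [180.0, -0.0, 93.0]
force: [-0.1, -0.2, -0.5]
gripper_width: 91.5
gripper_force: 0.0
```

```bash
python3 - <<'E'
from h import *
s=env.state();print(s["time_s"],s["ee_pos"])
redlid()
f=cv2.imread("pics/scene0.png");C=cam("scene")
print([(b,onplane(C,(b[0][0]+b[0][2]/2,b[0][1]+b[0][3]/2),33).round(0)) for b in blobs(f,(165,80,120),(176,255,255),100)[0]])
# end plate foot side in w1
k=cv2.imread("pics/w1.png")
cv2.imwrite("pics/c6.png",cv2.hconcat([cv2.resize(cv2.imread("pics/c5.png"),(480,220)),cv2.resize(k[100:230,200:300],(286,372),interpolation=2)[:220]]) )
g=cv2.imread("pics/c5.png")[:, :396]; g2=cv2.imread("pics/c5.png")[:,396:]
top=cv2.hconcat([cv2.resize(g,(380,347)),cv2.resize(g2,(380,347))]); bot=cv2.resize(k[100:160,190:380],(760,240),interpolation=2)
cv2.imwrite("pics/c6.png",cv2.vconcat([top,bot]))
E
```

```text
14.95 [ 470.67347857 -333.9392437    60.95578305]
[([322, 300, 25, 10, 59], [333.9, 306.2]), ([232, 286, 24, 12, 86], [243.8, 293.5])]
lid [ 466.7 -358.9   -2.9] rel tcp [ -4.  -25.  -63.8] force [-0.1 -0.2 -0.5] w 91.53387173772393
[(([292, 222, 35, 30, 674], [309.1, 236.1]), array([ 539., -171.,   33.]))]
```

View pics/c6.png

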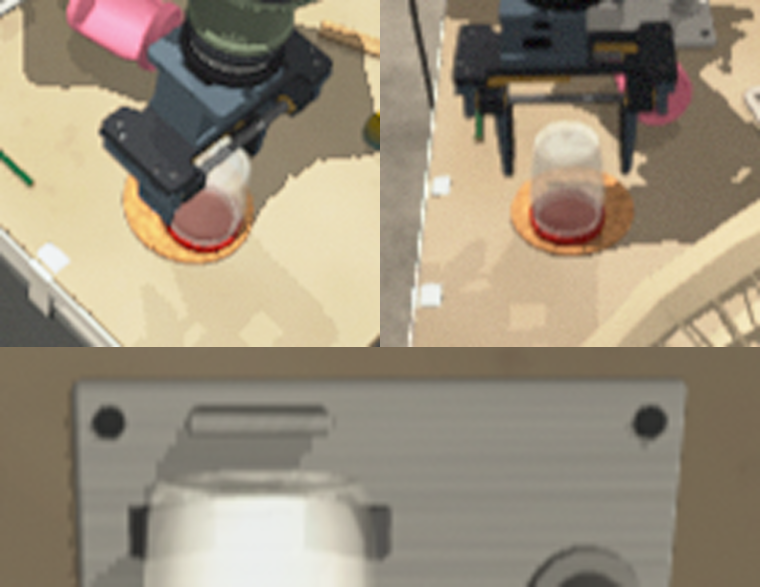

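```bash
python3 - <<'E'
from h import *
K,R,e=cam("wrist")
c=cams.get_calibration("wrist");T=np.eye(4);T[:3,:3]=Ro.from_euler("xyz",[179.943,0,93.063],degrees=True).as_matrix();T[:3,3]=[486.71,-7.47,243.2];M=T@c["tool_from_camera"];W=(K,M[:3,:3],M[:3,3])
for v in (114.5,118,121.5): print(v,[onplane(W,(u,v),50).round(1) for u in (237.5,272.5)])
C=cam("scene");f=cv2.imread("pics/scene0.png")
E
```

```text
114.5 [array([467.6,  50.7,  50. ]), array([505.2,  52.7,  50. ])]
118 [array([467.7,  47. ,  50. ]), array([505.5,  49. ,  50. ])]
121.5 [array([467.9,  43.3,  50. ]), array([505.7,  45.3,  50. ])]
```

Request:
apply_moves(
  deltas=[
    [0, 0, 0.008, 0, 1],
    [0, 0, 0.016, 0, 1],
    [0, 0, 0.024, 0, 1],
    [0, 0, 0.03, 0, 1],
    [0, 0, 0.034, 0, 1],
  ],
  grip_force=8,
)

```text
time_s: 15.55
ee_pos: [470.3, -333.7, 25.9]
ee_rot: [-179.9, -0.0, 93.0]
force: [-0.6, -0.3, 0.7]
gripper_width: 91.1
gripper_force: 0.0
```

Request:
apply_moves(
  deltas=[
    [0, 0, 0, 0, 0.6],
    [0, 0, 0, 0, 0.3],
    [0, 0, 0, 0, -0.2],
    [0, 0, 0, 0, -0.2],
    [0, 0, 0, 0, -0.2],
  ],
)

```text
time_s: 16.05
ee_pos: [470.8, -334.1, 27.3]
ee_rot: [180.0, 0.0, 93.0]
force: [0.2, -0.8, 0.2]
gripper_width: 63.8
gripper_force: 8.0
```

Request:
apply_moves(
  deltas=[
    [0, 0, -0.005, 0, -0.2],
    [0, 0, -0.02, 0, -0.2],
    [0, 0, -0.045, 0, -0.2],
    [0, 0, -0.07, 0, -0.2],
    [0.005, 0, -0.085, 0, -0.2],
  ],
  grip_force=15,
)

```text
time_s: 16.55
ee_pos: [471.0, -329.7, 113.9]
ee_rot: [179.9, 0.1, 93.0]
force: [0.1, -0.7, -1.4]
gripper_width: 63.7
gripper_force: 15.0
```

Request:
apply_moves(
  deltas=[
    [0.015, 0.001, 0, 0, -0.2],
    [0.035, 0.003, 0, 0, -0.2],
    [0.06, 0.005, 0, 0, -0.2],
    [0.09, 0.008, 0, 0, -0.2],
    [0.12, 0.011, 0, 0, -0.2],
  ],
)

```text
time_s: 17.05
ee_pos: [473.8, -206.2, 110.7]
ee_rot: [-179.9, -0.1, 93.0]
force: [0.7, 0.0, -2.5]
gripper_width: 63.5
gripper_force: 15.0
```

Request:
apply_moves(
  deltas=[
    [0.03, 0.003, 0, 0, -0.2],
    [0.06, 0.006, 0, 0, -0.2],
    [0.09, 0.009, 0, 0, -0.2],
    [0.12, 0.011, 0, 0, -0.2],
    [0.15, 0.014, 0, 0, -0.2],
  ],
)

```text
time_s: 17.55
ee_pos: [479.3, -55.9, 110.8]
ee_rot: [-179.8, -0.1, 93.0]
force: [1.0, 0.0, -2.3]
gripper_width: 63.5
gripper_force: 15.0
```

Request:
apply_moves(
  deltas=[
    [0.03, 0.003, 0, 0, -0.2],
    [0.06, 0.006, 0, 0, -0.2],
    [0.09, 0.009, 0, 0, -0.2],
    [0.115, 0.011, 0, 0, -0.2],
    [0.131, 0.012, 0, 0, -0.2],
  ],
)

```text
time_s: 18.05
ee_pos: [484.4, 75.7, 110.8]
ee_rot: [-179.9, -0.0, 93.1]
force: [-0.2, 0.3, -2.4]
gripper_width: 63.7
gripper_force: 15.0
```

```bash
python3 - <<'E'
from h import *
s=env.state();print(s["ee_pos"],s["ee_rot"])
redlid()
t=s["ee_pos"]
for n in("scene","side"): print(n,proj(cam(n),t+[0,-30,-15]).round(1),proj(cam(n),t+[-19,-26,-15]).round(1))
E
```

```text
[484.38979222  75.69238269 110.81147645] [-1.79854351e+02 -2.73510180e-02  9.31320652e+01]
[([238, 184, 20, 8, 43], [248.3, 189.0]), ([246, 192, 16, 6, 35], [253.6, 195.1])]
lid [482.2  50.7  84.5] rel tcp [ -2.2 -25.  -26.3] force [-0.2  0.3 -2.4] w 63.74041672689797
scene [250.3 185.8] [244.4 187.7]
side [253.4 193.9] [248.2 193.3]
```

Request:
apply_moves(
  deltas=[
    [0, 0, 0.01, 0, -0.2],
    [0, 0, 0.02, 0, -0.2],
    [0, 0, 0.03, 0, -0.2],
    [0, 0, 0.035, 0, -0.2],
  ],
  grip_force=8,
)

```text
time_s: 18.55
ee_pos: [485.0, 72.7, 75.3]
ee_rot: [-179.8, 0.0, 93.0]
force: [-1.2, -0.0, -3.2]
gripper_width: 64.2
gripper_force: 8.0
```

Request:
apply_moves(
  deltas=[
    [0, 0, 0.002, 0, -0.2],
    [0, 0, 0.004, 0, -0.2],
    [0, 0, 0.006, 0, -0.2],
  ],
)

```text
time_s: 18.85
ee_pos: [486.5, 73.5, 71.1]
ee_rot: [180.0, -0.0, 93.0]
force: [-1.7, 4.5, 7.1]
gripper_width: 64.0
gripper_force: 8.0
```

Request:
apply_moves(
  deltas=[
    [0, 0, 0.002, 0, -0.2],
    [0, 0, 0.004, 0, -0.2],
  ],
)

```text
time_s: 19.05
ee_pos: [486.6, 74.9, 68.5]
ee_rot: [179.9, -0.2, 92.9]
force: [-3.1, 5.2, 10.3]
gripper_width: 63.6
gripper_force: 8.0
```

Request:
apply_moves(
  deltas=[
    [0, 0, 0.002, 0, -0.2],
    [0, 0, 0.004, 0, -0.2],
    [0, 0, 0.006, 0, -0.2],
  ],
)

```text
time_s: 19.35
ee_pos: [486.7, 75.3, 62.7]
ee_rot: [179.9, -0.2, 92.9]
force: [-4.1, 6.9, 8.9]
gripper_width: 63.8
gripper_force: 8.0
```

```bash
python3 - <<'E'
from h import *
redlid()
E
```

```text
[([240, 189, 19, 11, 46], [250.3, 196.4]), ([246, 202, 17, 4, 39], [254.4, 204.0])]
lid [486.2  46.7  50.1] rel tcp [ -0.4 -28.5 -12.6] force [-4.1  6.9  8.9] w 63.80401179345281
```

Request:
apply_moves(
  deltas=[
    [0, 0, 0.003, 0, -0.2],
    [0, 0, 0.006, 0, -0.2],
    [0, 0, 0.008, 0, -0.2],
  ],
)

```text
time_s: 19.75
ee_pos: [486.5, 75.4, 54.3]
ee_rot: [179.9, -0.2, 92.9]
force: [-2.5, 8.1, 6.5]
gripper_width: 64.3
gripper_force: 8.0
```

```bash
python3 - <<'E'
from h import *
redlid()
E
```

```text
[([241, 187, 18, 13, 57], [250.2, 195.4]), ([246, 202, 17, 3, 42], [254.8, 203.2])]
lid [487.5  48.9  52.1] rel tcp [  1.  -26.4  -2.2] force [-2.5  8.1  6.5] w 64.30423388515726
```

Request:
apply_moves(
  deltas=[
    [0, 0, 0.003, 0, -0.2],
    [0.002, 0, 0.006, 0, -0.2],
    [0.004, 0, 0.008, 0, -0.2],
  ],
)

```text
time_s: 20.15
ee_pos: [486.0, 77.4, 44.9]
ee_rot: [180.0, 0.0, 93.1]
force: [0.0, -0.2, -3.1]
gripper_width: 64.1
gripper_force: 8.0
```

Request:
apply_moves(
  deltas=[
    [0.003, 0, -0.005, 0, -0.2],
    [0.006, 0, -0.02, 0, -0.2],
    [0.01, 0, -0.04, 0, -0.2],
    [0.01, 0, -0.06, 0, -0.2],
    [0.01, 0, -0.06, 0, -0.2],
  ],
)

```text
time_s: 20.65
ee_pos: [487.6, 87.9, 107.7]
ee_rot: [179.6, -0.0, 93.0]
force: [-0.4, 0.4, -2.3]
gripper_width: 63.5
gripper_force: 7.9
```

```bash
python3 - <<'E'
from h import *
redlid()
s=env.state();t=s["ee_pos"];print(t)
p=24
for th in (0,30,50,60,75,90,120,180):
    a=np.radians(th); n=np.array([0,-np.sin(a),-np.cos(a)]); piv=t+[0,0,3]; c=piv+n*(p-5.5)
    print(th,*[proj(cam(q),c).round(1) for q in("scene","side")])
for n in("scene","side"): cv2.imwrite(f"pics/z_{n}.png",cams.grab_frame(n))
E
```

```text
[([238, 169, 19, 21, 325], [247.2, 178.9]), ([246, 182, 17, 15, 194], [254.1, 189.2])]
lid [487.2  66.1 105.3] rel tcp [ -0.4 -21.8  -2.3] force [-0.4  0.4 -2.3] w 63.543451587405585
[485.39868264  87.45347352 104.96512455]
0 [242.6 179. ] [254.  190.1]
30 [244.3 180.2] [253.9 190.7]
50 [245.2 180.2] [253.9 190.3]
60 [245.6 180. ] [253.8 189.9]
75 [245.9 179.3] [253.8 189.1]
90 [246.  178.3] [253.8 188. ]
120 [245.5 175.7] [253.8 185.5]
180 [242.4 170.5] [254.  181.3]
```

Request:
apply_moves(
  deltas=[
    [0, 0, 0, 0, -0.2],
    [0, 0, 0, 0, -0.2],
    [0, 0, 0, 0, -0.2],
  ],
  grip_force=6,
)

```text
time_s: 21.15
ee_pos: [485.0, 87.3, 104.4]
ee_rot: [-179.9, 0.0, 93.0]
force: [-0.3, 0.6, -2.6]
gripper_width: 63.0
gripper_force: 5.8
```

```bash
python3 - <<'E'
from h import *
redlid()
E
```

```text
[([237, 171, 21, 19, 320], [247.5, 180.0]), ([246, 184, 17, 13, 166], [253.7, 189.5])]
lid [485.5  61.9 105.8] rel tcp [  0.5 -25.4   1.4] force [-0.3  0.6 -2.6] w 63.040132256712816
```

Request:
apply_moves(
  deltas=[
    [0, 0, 0, 0, -0.2],
    [0, 0, 0, 0, -0.2],
    [0, 0, 0, 0, -0.2],
  ],
  grip_force=5,
)

```text
time_s: 21.55
ee_pos: [485.4, 87.4, 105.0]
ee_rot: [180.0, 0.0, 93.0]
force: [-0.5, -0.1, -2.1]
gripper_width: 63.3
gripper_force: 4.9
```

```bash
python3 - <<'E'
from h import *
redlid()
E
```

```text
[([237, 171, 21, 19, 321], [247.4, 179.8]), ([246, 184, 17, 13, 160], [253.7, 189.4])]
lid [485.6  62.6 106. ] rel tcp [  0.2 -24.8   1. ] force [-0.5 -0.1 -2.1] w 63.27737772377608
```

Request:
apply_moves(
  deltas=[
    [-0.012, 0, 0, 0, -0.2],
    [-0.023, 0, 0, 0, -0.2],
    [-0.023, 0, 0.01, 0, -0.2],
    [-0.023, 0, 0.016, 0, -0.2],
  ],
  grip_force=8,
)

```text
time_s: 22.05
ee_pos: [488.7, 63.8, 90.4]
ee_rot: [179.7, -0.0, 93.0]
force: [-1.1, 1.7, 17.9]
gripper_width: 61.4
gripper_force: 10.2
```

Request:
apply_moves(
  deltas=[
    [0, 0, 0.003, 0, -0.2],
    [0, 0, 0.006, 0, -0.2],
    [0, 0, 0.009, 0, -0.2],
    [0, 0, 0.012, 0, -0.2],
  ],
)

```text
time_s: 22.45
ee_pos: [489.0, 64.9, 78.9]
ee_rot: [179.6, -0.1, 93.0]
force: [-0.3, 3.3, 12.2]
gripper_width: 64.2
gripper_force: 8.1
```

```bash
python3 - <<'E'
from h import *
redlid()
W=None
K,_,_=cam("wrist");c=cams.get_calibration("wrist");T=np.eye(4);T[:3,:3]=Ro.from_euler("xyz",[179.943,0,93.063],degrees=True).as_matrix();T[:3,3]=[486.71,-7.47,243.2];M=T@c["tool_from_camera"];W=(K,M[:3,:3],M[:3,3])
for b in blobs(cv2.imread("pics/w1.png"),(165,80,100),(177,255,255),100)[0]:
    x,y,w,h,_=b[0];print(b,[onplane(W,uv,40).round(0) for uv in((x,y),(x+w,y),(x,y+h),(x+w,y+h))])
E
```

```text
[([243, 176, 19, 22, 327], [252.2, 186.6]), ([246, 188, 18, 17, 236], [254.4, 195.9])]
lid [489.1  43.1  89.9] rel tcp [  0.1 -21.8  11. ] force [-0.3  3.3 12.2] w 64.17489700217004
([261, 244, 49, 27, 918], [284.5, 257.9]) [array([ 502., -105.,   40.]), array([ 563., -101.,   40.]), array([ 505., -142.,   40.]), array([ 567., -139.,   40.])]
([269, 300, 52, 27, 1032], [294.5, 310.6]) [array([ 517., -184.,   40.]), array([ 585., -180.,   40.]), array([ 520., -225.,   40.]), array([ 590., -221.,   40.])]
```

Request:
apply_moves(
  deltas=[
    [0, 0, 0.003, 0, -0.2],
    [0, 0, 0.006, 0, -0.2],
    [0, 0, 0.009, 0, -0.2],
    [0, 0, 0.012, 0, -0.2],
  ],
)

```text
time_s: 22.95
ee_pos: [488.9, 64.5, 66.8]
ee_rot: [179.7, -0.0, 93.0]
force: [-0.4, 1.8, 12.4]
gripper_width: 64.4
gripper_force: 8.0
```

```bash
python3 - <<'E'
from h import *
redlid()
E
```

```text
[([243, 176, 19, 22, 320], [252.3, 186.7]), ([246, 188, 18, 17, 229], [254.6, 195.7])]
lid [489.4  42.7  90.4] rel tcp [  0.5 -21.7  23.6] force [-0.4  1.8 12.4] w 64.38940256110922
```

Request:
apply_moves(
  deltas=[
    [0, 0, -0.01, 0, -0.2],
    [0, 0, -0.03, 0, -0.2],
    [0, 0, -0.055, 0, -0.2],
    [0, -0.01, -0.065, 0, -0.2],
    [-0.005, -0.03, -0.065, 0, -0.2],
  ],
  grip_force=10,
)

```text
time_s: 23.55
ee_pos: [457.9, 57.9, 131.1]
ee_rot: [179.8, -0.0, 93.0]
force: [-0.5, -0.4, -2.1]
gripper_width: 64.2
gripper_force: 10.0
```

Request:
apply_moves(
  deltas=[
    [-0.015, -0.025, 0, 0, -0.2],
    [-0.03, -0.05, 0, 0, -0.2],
    [-0.045, -0.073, 0, 0, -0.2],
    [-0.057, -0.09, 0, 0, -0.2],
    [-0.057, -0.09, 0, 0, -0.2],
  ],
)

```text
time_s: 24.05
ee_pos: [365.9, -4.8, 129.1]
ee_rot: [-179.8, 0.0, 92.9]
force: [-0.1, -0.0, -2.3]
gripper_width: 64.3
gripper_force: 10.0
```

```bash
python3 - <<'E'
from h import *
redlid()
s=env.state();print(s["ee_pos"])
g=cams.grab_frame("scene");cv2.imwrite("pics/z2.png",g)
print([proj(cam("scene"),p).round(0).tolist() for p in((372,-35,0),(372,60,0),(400,60,0),(340,0,0),(320,0,0))])
h=cv2.cvtColor(cv2.imread("pics/scene0.png"),cv2.COLOR_BGR2HSV)
for x in(300,320,340,372,400): print(x,[h[tuple(proj(cam("scene"),(x,y,0)).round().astype(int)[::-1])].tolist() for y in(-35,0,35,60,80)])
E
```

```text
[([220, 194, 22, 24, 409], [230.6, 205.8]), ([209, 180, 20, 18, 258], [218.5, 188.4])]
lid [367.3 -26.  152.9] rel tcp [  1.4 -21.2  23.8] force [-0.1 -0.  -2.3] w 64.25633204782773
[369.50336752  -3.95559595 129.76825165]
[[235.0, 240.0], [218.0, 220.0], [226.0, 216.0], [220.0, 238.0], [214.0, 241.0]]
300 [[22, 29, 192], [21, 28, 176], [36, 16, 217], [35, 14, 224], [32, 21, 220]]
320 [[20, 69, 218], [21, 70, 220], [20, 68, 218], [20, 67, 220], [19, 72, 221]]
340 [[20, 71, 215], [21, 72, 216], [21, 68, 218], [20, 73, 216], [20, 72, 216]]
372 [[21, 71, 217], [21, 71, 217], [20, 69, 217], [21, 68, 218], [22, 70, 220]]
400 [[21, 70, 218], [20, 69, 219], [20, 68, 220], [21, 68, 222], [20, 67, 223]]
```

Request:
apply_moves(
  deltas=[
    [0, 0, 0.03, 0, -0.2],
    [0, 0, 0.06, 0, -0.2],
    [0, 0, 0.085, 0, -0.2],
    [0, 0, 0.095, 0, -0.2],
    [0, 0, 0.1, 0, -0.2],
  ],
  grip_force=6,
)

```text
time_s: 24.7
ee_pos: [371.4, -3.9, 29.4]
ee_rot: [180.0, 0.1, 93.1]
force: [-0.0, -3.7, 3.0]
gripper_width: 63.7
gripper_force: 6.0
```

Request:
apply_moves(
  deltas=[
    [0, 0, 0.003, 0, -0.2],
    [0, 0, 0.006, 0, -0.2],
  ],
)

```text
time_s: 24.9
ee_pos: [371.0, -3.6, 24.1]
ee_rot: [179.9, -0.0, 93.0]
force: [0.1, -2.6, 0.9]
gripper_width: 64.2
gripper_force: 6.0
```

Request:
apply_moves(
  deltas=[
    [0, 0, 0.003, 0, -0.2],
    [0, 0, 0.006, 0, -0.2],
  ],
)

```text
time_s: 25.1
ee_pos: [370.3, -3.7, 17.9]
ee_rot: [180.0, -0.0, 93.0]
force: [0.8, -0.4, 0.7]
gripper_width: 64.5
gripper_force: 6.0
```

```bash
python3 - <<'E'
from h import *
redlid()
E
```

```text
[([227, 222, 19, 22, 307], [236.0, 232.5]), ([211, 210, 19, 18, 268], [220.2, 218.4])]
lid [371.2 -40.3  43.2] rel tcp [  0.9 -36.7  25.2] force [ 0.8 -0.4  0.7] w 64.47143839117484
```

Request:
apply_moves(
  deltas=[
    [0, 0, 0.002, 0, -0.2],
    [0, 0, 0.004, 0, -0.2],
  ],
)

```text
time_s: 25.4
ee_pos: [369.9, -3.8, 13.9]
ee_rot: [180.0, 0.0, 93.0]
force: [0.1, -1.5, -0.9]
gripper_width: 63.8
gripper_force: 6.0
```

Request:
apply_moves(
  deltas=[
    [0, 0, 0.002, 0, -0.2],
    [0, 0, 0.003, 0, -0.2],
  ],
)

```text
time_s: 25.6
ee_pos: [369.9, -3.8, 10.8]
ee_rot: [-180.0, -0.0, 93.0]
force: [-0.2, -0.5, -0.9]
gripper_width: 64.1
gripper_force: 6.0
```

```bash
python3 - <<'E'
from h import *
redlid()
E
```

```text
[([227, 225, 19, 20, 271], [236.2, 234.9]), ([211, 212, 19, 18, 250], [220.2, 220.6])]
lid [370.7 -42.   34.7] rel tcp [  0.8 -38.2  23.9] force [-0.2 -0.5 -0.9] w 64.11653467576971
```

Request:
apply_moves(
  deltas=[
    [0, 0, 0, 0, 0.5],
    [0, 0, 0, 0, 1],
    [0, 0, 0, 0, 1],
    [0, 0, 0, 0, 1],
  ],
)

```text
time_s: 26.1
ee_pos: [370.1, -3.8, 11.0]
ee_rot: [180.0, -0.0, 93.0]
force: [0.3, 0.1, 0.8]
gripper_width: 89.0
gripper_force: 0.0
```

```bash
python3 - <<'E'
from h import *
redlid()
E
```

```text
[([227, 225, 19, 21, 267], [236.2, 235.2]), ([211, 213, 19, 17, 246], [220.1, 220.9])]
lid [370.4 -42.3  33.7] rel tcp [  0.3 -38.5  22.7] force [0.3 0.1 0.8] w 88.99504359840107
```

Request:
apply_moves(
  deltas=[
    [-0.01, 0, -0.003, 0, 1],
    [-0.02, 0, -0.003, 0, 1],
    [-0.03, 0, -0.003, 0, 1],
    [-0.042, 0, -0.003, 0, 1],
    [-0.042, 0, -0.003, 0, 1],
  ],
)

```text
time_s: 26.7
ee_pos: [372.6, -47.2, 14.0]
ee_rot: [180.0, 0.0, 92.9]
force: [-0.2, -0.6, -0.1]
gripper_width: 91.2
gripper_force: 0.0
```

```bash
python3 - <<'E'
from h import *
redlid();print(env.state()["ee_pos"])
E
```

```text
[([229, 229, 17, 17, 137], [237.6, 237.8]), ([212, 213, 18, 17, 234], [220.4, 220.9])]
lid [370.2 -51.5  36.8] rel tcp [-2.3 -4.3 22.8] force [-0.2 -0.6 -0.1] w 91.18310645011779
[372.17417081 -46.20790099  13.92764587]
```

Request:
apply_moves(
  deltas=[
    [0, 0, 0, 0, 0.5],
    [0, 0, 0, 0, -0.2],
    [0, 0, 0, 0, -0.2],
    [0, 0, 0, 0, -0.2],
    [0, 0, 0, 0, -0.2],
  ],
  grip_force=8,
)

```text
time_s: 27.3
ee_pos: [372.2, -45.5, 13.9]
ee_rot: [-180.0, -0.0, 93.1]
force: [-0.0, 0.7, 0.3]
gripper_width: 65.3
gripper_force: 8.0
```

Request:
apply_moves(
  deltas=[
    [0.001, 0, -0.01, 0, -0.2],
    [0.004, 0, -0.02, 0, -0.2],
    [0.01, 0, -0.035, 0, -0.2],
    [0.018, 0, -0.05, 0, -0.2],
    [0.026, 0, -0.065, 0, -0.2],
  ],
)

```text
time_s: 27.8
ee_pos: [370.3, -19.5, 79.2]
ee_rot: [-179.9, -0.0, 93.0]
force: [0.3, 0.7, -3.0]
gripper_width: 65.2
gripper_force: 8.0
```

```bash
python3 - <<'E'
from h import *
redlid();print(env.state()["ee_pos"])
E
```

```text
[([225, 209, 17, 18, 226], [233.4, 218.3]), ([211, 196, 19, 12, 176], [220.2, 201.4])]
lid [370.9 -32.4 104.8] rel tcp [  0.6 -12.9  25.6] force [ 0.3  0.7 -3. ] w 65.23048776511642
[371.86183891 -19.3554706   80.05739441]
```

Request:
apply_moves(
  deltas=[
    [0, 0, -0.02, 0, -0.2],
    [0, 0, -0.04, 0, -0.2],
    [0, 0, -0.05, 0, -0.2],
    [0, 0, -0.05, 0, -0.2],
  ],
)

```text
time_s: 28.3
ee_pos: [371.5, -20.0, 129.3]
ee_rot: [179.9, 0.0, 93.0]
force: [0.1, -0.0, -2.1]
gripper_width: 65.5
gripper_force: 8.0
```

```bash
cat >> h.py <<'E'
def tiltcheck():
    p=redlid(); t=env.state()["ee_pos"]; print(t)
    for b in (0,10,20,30,45,60,90):
        r=np.radians(b); ax=np.array([0.053*np.sin(r),-np.sin(r),np.cos(r)]); u=np.array([1,.053,0]); w=np.cross(ax,u); a=np.linspace(0,6.28,60)
        piv=t+[0,0,20]; pts=[piv+ax*q+33*(np.cos(k)*u+np.sin(k)*w) for q in(-5.5,5.5) for k in a]
        o=[]
        for n in("scene","side"):
            P=np.array([proj(cam(n),x) for x in pts]); o+=[P.min(0).round(0).tolist(),np.ptp(P,0).round(1).tolist()]
        print(b,o)
E
python3 -c "
from h import *
tiltcheck()"
```

```text
[([224, 196, 19, 19, 247], [233.1, 205.9]), ([210, 184, 19, 12, 175], [219.1, 189.4])]
lid [371.1 -31.8 153.3] rel tcp [ -0.4 -11.8  24. ] force [ 0.1 -0.  -2.1] w 65.53695154271668
[370.19705826 -19.87931251 128.0709041 ]
0 [[218.0, 194.0], [24.4, 21.0], [210.0, 183.0], [19.5, 11.8]]
10 [[218.0, 194.0], [24.5, 22.6], [210.0, 182.0], [19.6, 14.3]]
20 [[218.0, 193.0], [24.6, 23.8], [210.0, 181.0], [19.6, 16.4]]
30 [[218.0, 193.0], [24.5, 24.4], [210.0, 180.0], [19.6, 18.0]]
45 [[218.0, 193.0], [23.8, 24.4], [210.0, 179.0], [19.6, 19.4]]
60 [[219.0, 193.0], [23.0, 24.6], [210.0, 179.0], [19.6, 19.4]]
90 [[219.0, 194.0], [21.8, 22.0], [210.0, 180.0], [19.6, 18.6]]
```

Request:
apply_moves(
  deltas=[
    [0.006, 0.004, -0.008, 0, -0.2],
    [0.02, 0.013, -0.015, 0, -0.2],
    [0.042, 0.028, -0.015, 0, -0.2],
    [0.066, 0.043, -0.015, 0, -0.2],
    [0.09, 0.059, -0.015, 0, -0.2],
  ],
  grip_force=10,
)

```text
time_s: 28.9
ee_pos: [425.3, 74.5, 143.7]
ee_rot: [-180.0, 0.0, 93.0]
force: [-0.1, -0.2, -1.4]
gripper_width: 65.4
gripper_force: 10.0
```

Request:
apply_moves(
  deltas=[
    [0.025, 0.0165, 0, 0, -0.2],
    [0.05, 0.033, 0, 0, -0.2],
    [0.075, 0.05, 0, 0, -0.2],
    [0.1, 0.066, 0, 0, -0.2],
    [0.117, 0.077, 0, 0, -0.2],
  ],
)

```text
time_s: 29.4
ee_pos: [496.5, 196.4, 143.2]
ee_rot: [-180.0, -0.0, 93.1]
force: [-0.1, 0.4, -2.0]
gripper_width: 65.5
gripper_force: 10.0
```

Request:
apply_moves(
  deltas=[
    [0.007, 0.005, 0, 0, -0.2],
    [0.011, 0.007, 0.015, 0, -0.2],
    [0.011, 0.007, 0.03, 0, -0.2],
    [0.011, 0.007, 0.045, 0, -0.2],
  ],
)

```text
time_s: 29.8
ee_pos: [501.6, 205.3, 98.1]
ee_rot: [-179.9, 0.0, 93.0]
force: [-0.9, 0.3, -2.3]
gripper_width: 65.7
gripper_force: 10.0
```

```bash
python3 -c "
from h import *
tiltcheck()
f=cams.grab_frame('scene');cv2.imwrite('pics/z3.png',f)
h=cv2.cvtColor(f,cv2.COLOR_BGR2HSV)
print([proj(cam('scene'),p).round(1).tolist() for p in((440,249,6),(463,142,6),(561,165,6))])
print('blue',[(b,onplane(cam('scene'),b[1],11).round(0)) for b in blobs(f,(100,120,80),(120,255,255))[0]][:2])
"
```

```text
[([219, 141, 16, 17, 197], [226.6, 149.3]), ([250, 167, 17, 10, 113], [258.3, 171.4])]
lid [501.4 199.  118.1] rel tcp [-0.2 -6.2 20.1] force [-0.9  0.3 -2.3] w 65.73272913594043
[500.01185179 204.50587783  96.67884062]
0 [[214.0, 141.0], [21.0, 16.6], [250.0, 166.0], [16.4, 9.3]]
10 [[215.0, 141.0], [21.0, 18.3], [250.0, 165.0], [16.4, 11.6]]
20 [[214.0, 140.0], [21.1, 19.7], [250.0, 164.0], [16.5, 13.5]]
30 [[214.0, 139.0], [21.0, 20.6], [250.0, 163.0], [16.5, 15.0]]
45 [[215.0, 139.0], [20.6, 21.2], [250.0, 163.0], [16.5, 16.4]]
60 [[215.0, 139.0], [19.8, 21.1], [250.0, 162.0], [16.5, 16.6]]
90 [[216.0, 140.0], [18.8, 19.6], [250.0, 163.0], [16.5, 16.1]]
[[204.2, 174.0], [227.7, 190.0], [248.1, 173.4]]
blue [(([282, 127, 32, 12, 280], [296.6, 133.0]), array([824., 226.,  11.])), (([251, 151, 20, 14, 210], [260.3, 157.8]), array([637., 198.,  11.]))]
```

Request:
apply_moves(
  deltas=[
    [0, 0, 0.006, 0, -0.2],
    [0, 0, 0.012, 0, -0.2],
    [0, 0, 0.016, 0, -0.2],
    [0, 0, 0.018, 0, -0.2],
  ],
  grip_force=7,
)

```text
time_s: 30.35
ee_pos: [501.9, 205.3, 80.6]
ee_rot: [-180.0, 0.0, 93.0]
force: [-0.2, -0.2, -2.5]
gripper_width: 65.1
gripper_force: 7.0
```

Request:
apply_moves(
  deltas=[
    [0, 0, 0.001, 0, -0.2],
    [0, 0, 0.002, 0, -0.2],
    [0, 0, 0.003, 0, -0.2],
  ],
)

```text
time_s: 30.65
ee_pos: [502.3, 205.5, 78.1]
ee_rot: [180.0, -0.0, 93.0]
force: [0.6, -1.1, -2.8]
gripper_width: 65.6
gripper_force: 7.0
```

Request:
apply_moves(
  deltas=[
    [0, 0, 0.001, 0, -0.2],
    [0, 0, 0.002, 0, -0.2],
    [0, 0, 0.003, 0, -0.2],
  ],
)

```text
time_s: 30.95
ee_pos: [502.2, 205.5, 75.0]
ee_rot: [180.0, -0.0, 93.0]
force: [0.1, 0.8, 2.0]
gripper_width: 65.5
gripper_force: 7.0
```

Request:
apply_moves(
  deltas=[
    [0, 0, 0.001, 0, -0.2],
    [0, 0, 0.002, 0, -0.2],
  ],
)

```text
time_s: 31.15
ee_pos: [502.9, 206.3, 74.4]
ee_rot: [179.9, -0.1, 93.0]
force: [-0.7, 0.9, 8.5]
gripper_width: 65.5
gripper_force: 7.0
```

Request:
apply_moves(
  deltas=[
    [0, 0, 0.001, 0, -0.2],
    [0, 0, 0.001, 0, -0.2],
  ],
)

```text
time_s: 31.35
ee_pos: [503.7, 206.6, 74.0]
ee_rot: [179.8, -0.1, 93.0]
force: [-1.6, 1.3, 7.3]
gripper_width: 65.4
gripper_force: 7.0
```

```bash
python3 -c "
from h import *
redlid()"
```

```text
[([220, 147, 16, 16, 189], [227.3, 154.6]), ([251, 172, 16, 9, 107], [258.9, 175.8])]
lid [502.8 197.6  97.9] rel tcp [-0.9 -9.  23.9] force [-1.6  1.3  7.3] w 65.39393763805272
```

Request:
apply_moves(
  deltas=[
    [0, 0, 0, 0, 0.5],
    [0, 0, 0, 0, 0.8],
    [0, 0, 0, 0, 1],
    [0, 0, 0, 0, 1],
  ],
)

```text
time_s: 31.85
ee_pos: [502.0, 205.4, 71.8]
ee_rot: [-180.0, 0.0, 93.0]
force: [-0.3, -0.0, -0.0]
gripper_width: 89.3
gripper_force: 0.0
```

```bash
python3 -c "
from h import *
tiltcheck()"
```

```text
[([217, 147, 16, 14, 148], [224.6, 154.0]), ([252, 172, 14, 7, 83], [258.3, 175.0])]
lid [499.6 207.9  95.8] rel tcp [-2.5  2.5 24. ] force [-0.3 -0.  -0. ] w 89.2511298108837
[502.04700156 205.40146042  71.76737444]
0 [[215.0, 147.0], [20.7, 16.5], [251.0, 172.0], [16.3, 9.4]]
10 [[215.0, 146.0], [20.7, 18.1], [251.0, 170.0], [16.3, 11.6]]
20 [[215.0, 145.0], [20.9, 19.5], [251.0, 170.0], [16.3, 13.5]]
30 [[215.0, 145.0], [20.7, 20.4], [251.0, 169.0], [16.3, 14.9]]
45 [[216.0, 145.0], [20.3, 20.9], [251.0, 168.0], [16.3, 16.3]]
60 [[216.0, 145.0], [19.6, 20.8], [251.0, 168.0], [16.4, 16.5]]
90 [[216.0, 145.0], [18.6, 19.3], [251.0, 168.0], [16.4, 15.9]]
```

Request:
apply_moves(
  deltas=[
    [0, 0, -0.03, 0, 1],
    [0, 0, -0.07, 0, 1],
    [0, 0, -0.11, 0, 1],
    [0, 0, -0.15, 0, 1],
    [0, 0, -0.17, 0, 1],
  ],
)

```text
time_s: 32.45
ee_pos: [503.4, 206.0, 245.8]
ee_rot: [179.7, -0.1, 93.0]
force: [0.3, 0.3, 0.0]
gripper_width: 91.2
gripper_force: 0.0
```

Request:
apply_moves(
  deltas=[
    [-0.03, 0, 0, 0, 1],
    [-0.06, 0, 0, 0, 1],
    [-0.06, 0, 0, 0, 1],
  ],
)

```text
time_s: 32.75
ee_pos: [505.2, 143.0, 242.1]
ee_rot: [180.0, 0.1, 92.9]
force: [-0.2, -0.1, 0.5]
gripper_width: 91.2
gripper_force: 0.0
```

```bash
python3 - <<'E'
from h import *
s=env.state();print(s["time_s"],s["ee_pos"],s["force"])
W=cam("wrist");f=cams.grab_frame("wrist");cv2.imwrite("pics/w3.png",f)
for b in blobs(f,(0,120,60),(9,255,255),60)[0]: print("red",b,onplane(W,(b[0][0]+b[0][2]/2,b[0][1]+b[0][3]/2),96).round(1))
for b in blobs(f,(100,120,80),(120,255,255),60)[0]: print("blue",b,onplane(W,b[1],11).round(1))
h=cv2.cvtColor(f,cv2.COLOR_BGR2HSV); print("exp plate px",proj(W,(501,205,6)),proj(W,(501,205,96)),proj(W,(585,-3,152)),proj(W,(566,-110,109)))
# plate: low-saturation grey blob
m=cv2.inRange(h,(0,0,190),(180,25,250));n,l,st,c=cv2.connectedComponentsWithStats(m)
print([(st[i].tolist(),onplane(W,c[i],6).round(0)) for i in range(1,n) if st[i][4]>400])
g=cams.grab_frame("scene");cv2.imwrite("pics/s3.png",g);C=cam("scene")
r=[b for b in blobs(g,(0,120,60),(9,255,255),60)[0] if abs(b[1][0]-225)<30 and abs(b[1][1]-155)<25];print(r,[onplane(C,(b[0][0]+b[0][2]/2,b[0][1]+b[0][3]/2),91).round(1) for b in r])
k=cams.grab_frame("side");r=[b for b in blobs(k,(0,120,60),(9,255,255),40)[0] if abs(b[1][0]-258)<20 and abs(b[1][1]-175)<15];print(r,[onplane(cam("side"),(b[0][0]+b[0][2]/2,b[0][1]+b[0][3]/2),91).round(1) for b in r])
cv2.imwrite("pics/k3.png",k)
# keeper arm brightness samples vs. start of jar grip
for d in(60,80,100,110): print(d,[g[tuple(proj(C,(585-d*np.sin(a),-3-d*np.cos(a),113)).round().astype(int)[::-1])].tolist() for a in(np.radians(7),)])
E
```

```text
32.75 [505.17971325 142.984365   242.11933272] [-0.23673061 -0.1443608   0.50464604]
red ([219, 57, 70, 72, 3957], [253.2, 92.6]) [502.7 223.6  96. ]
blue ([338, 85, 63, 47, 2246], [368.6, 108.9]) [639.1 213.   11. ]
blue ([481, 86, 31, 20, 361], [496.9, 96.4]) [787.1 234.6  11. ]
exp plate px [251.75435142 109.73579094] [251.21432254 113.59351269] [328.53482185 345.09493536] [293.91317565 393.72091802]
[([64, 0, 448, 131, 39681], array([535., 273.,   6.])), ([250, 118, 54, 33, 989], array([537., 177.,   6.])), ([257, 226, 74, 43, 1841], array([572.,  24.,   6.]))]
[([213, 146, 20, 15, 234], [222.3, 153.1])] [array([499.2, 217.2,  91. ])]
[([251, 172, 15, 8, 94], [258.1, 175.1])] [array([500.5, 208.7,  91. ])]
60 [[191, 202, 205]]
80 [[195, 207, 209]]
100 [[135, 146, 148]]
110 [[146, 155, 155]]
```

```bash
python3 - <<'E'
from h import *
S=cam("side")
a,b=[cv2.imread(f"pics/{n}.png") for n in("side0","k3")]
u,v=proj(S,(585,-3,139)).round().astype(int);print(u,v,proj(S,(585,-3,152)))
for im in(a,b):
    m=(im.max(2)<70).astype(np.uint8)[v-12:v+14,u-9:u+10]; ys,xs=np.nonzero(m); print(ys.min()+v-12,ys.max()+v-12,xs.mean()+u-9,m.sum(1).tolist())
W=cam("wrist");s=env.state();f=cams.grab_frame("wrist");cv2.imwrite("pics/w4.png",f);print(s["ee_pos"],s["qvel"].round(2))
for x in blobs(f,(0,120,60),(9,255,255),60)[0]: print("red",x,onplane(W,(x[0][0]+x[0][2]/2,x[0][1]+x[0][3]/2),96).round(1))
for x in blobs(f,(100,120,80),(120,255,255),60)[0]: print("blue",x,onplane(W,x[1],11).round(1))
E
```

```text
282 190 [282.13194854 186.62791545]
187 203 282.5533980582524 [0, 0, 0, 0, 0, 0, 0, 0, 0, 3, 6, 6, 6, 8, 7, 7, 6, 6, 6, 1, 2, 5, 8, 10, 9, 7]
187 203 283.14141414141415 [0, 0, 0, 0, 0, 0, 0, 0, 0, 2, 6, 6, 6, 7, 7, 7, 6, 6, 5, 3, 5, 4, 8, 9, 7, 5]
[505.2922135  145.86146477 241.84867472] [ 0.85  0.28 -0.23 -0.16 -0.04 -0.02]
red ([219, 61, 69, 72, 3921], [253.1, 96.4]) [502.3 223.2  96. ]
blue ([338, 89, 63, 44, 2112], [368.4, 111.2]) [639.1 214.   11. ]
blue ([480, 90, 32, 25, 321], [496.9, 99.7]) [787.8 234.9  11. ]
```

```bash
python3 - <<'E'
from h import *
W=cam("wrist");s=env.state();f=cams.grab_frame("wrist");print(s["ee_pos"])
for x in blobs(f,(0,120,60),(9,255,255),60)[0]: print("red",onplane(W,(x[0][0]+x[0][2]/2,x[0][1]+x[0][3]/2),96).round(1))
g=cv2.cvtColor(f,cv2.COLOR_BGR2HSV)
for x in(455,465,540,548):
    print(x,[(y,*g[int(round(q[1])),int(round(q[0]))][1:].tolist()) for y in range(130,282,6) for q in[proj(W,(x,y,6))] if 0<=q[1]<384])
E
```

```text
[505.28887698 146.12148491 241.80349237]
red [502.7 223.5  96. ]
455 [(130, 73, 105), (136, 73, 87), (142, 75, 88), (148, 70, 87), (154, 71, 86), (160, 73, 87), (166, 73, 84), (172, 37, 131), (178, 29, 79), (184, 27, 86), (190, 25, 90), (196, 26, 89), (202, 25, 90), (208, 24, 108), (214, 22, 209), (220, 22, 210), (226, 21, 217), (232, 21, 215), (238, 22, 211), (244, 22, 210), (250, 21, 214), (256, 3, 244), (262, 3, 244), (268, 3, 244), (274, 3, 244), (280, 3, 244)]
465 [(130, 77, 96), (136, 80, 86), (142, 74, 86), (148, 23, 88), (154, 24, 84), (160, 24, 84), (166, 27, 85), (172, 27, 85), (178, 27, 86), (184, 26, 88), (190, 25, 90), (196, 23, 89), (202, 29, 88), (208, 197, 192), (214, 193, 198), (220, 193, 200), (226, 194, 199), (232, 194, 197), (238, 205, 184), (244, 33, 199), (250, 22, 207), (256, 24, 203), (262, 3, 244), (268, 3, 244), (274, 3, 244), (280, 3, 244)]
540 [(130, 76, 104), (136, 76, 104), (142, 74, 103), (148, 77, 103), (154, 78, 108), (160, 70, 204), (166, 23, 202), (172, 22, 205), (178, 24, 210), (184, 23, 198), (190, 23, 203), (196, 25, 103), (202, 22, 104), (208, 193, 139), (214, 201, 171), (220, 194, 185), (226, 194, 183), (232, 202, 172), (238, 182, 112), (244, 23, 110), (250, 23, 110), (256, 26, 109), (262, 20, 206), (268, 21, 206), (274, 24, 190), (280, 3, 244)]
548 [(130, 78, 101), (136, 76, 104), (142, 77, 103), (148, 76, 104), (154, 78, 104), (160, 70, 204), (166, 29, 184), (172, 23, 202), (178, 23, 201), (184, 23, 201), (190, 23, 200), (196, 24, 160), (202, 25, 104), (208, 26, 107), (214, 26, 108), (220, 26, 107), (226, 26, 108), (232, 26, 107), (238, 24, 105), (244, 24, 105), (250, 26, 107), (256, 24, 107), (262, 27, 162), (268, 4, 245), (274, 4, 244), (280, 4, 244)]
```

```bash
python3 -c "
from workcell import env
print(env.job_done())"
```

```text
the job is handed in; nothing more can be done
None
```

The job is handed in at about 33 s of the 72 s allowed. The keeper is parked and down. The jar stood let go upside down on the round pad for over 2 s, and now stands upright on the square plate, about 14 mm off centre by the last camera measurement (limit 30 mm). I don't know the verdict, as the hand-in returned none.

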